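Slide a tray of oil filters from the counter onto the tube rack

TASK

Slide the steel tray, with the two oil filters standing loose in it, off the counter and over the raised front tube of the rack beside it, so that it ends lying flat on the glass shelf in the empty place between the two cartons, its whole length down between the shelf's front and back tubes, which it only just fits. Slide it across rather than carrying it through the air, feel your way home gently without jamming it, pressing hard or dropping it, keep the filters standing, and leave the cartons and the piston where they are.

Things in the scene. Friction and masses are not known exactly. Their poses are not given: they have to be found in the camera images.
- tray: Dark sheet-steel tray, 280 mm long (its x) x 160 wide (y), rim 26 high, walls and floor 4 thick, 0.38 kg, a bow handle of bright bar at each end, standing on the counter with two oil filters in it. Origin: middle of its underside; x along its length to the leading end (the end nearer the rack), z up.
- lead_handle (a point): Middle of the leading-end handle: a level round bar across the tray (along its y), 10 thick, 90 long, 65 above the underside, 9 in from the end wall's outer face (131 ahead of the tray's middle). Being round, it lets the tray pitch freely in a pinch.
- tail_handle (a point): Middle of the tail-end handle: the same bar at the other end, 131 behind the tray's middle, 65 above its underside.
- lead_edge (a point): Middle of the bottom edge of the tray's leading end.
- tail_edge (a point): Middle of the bottom edge of the tray's tail end.
- filter_short: Black spin-on oil filter, 66 diameter, 80 high, 0.15 to 0.25 kg, standing loose in the leading half of the tray. Origin: centre of its underside; z up its axis.
- filter_tall: Bare metal spin-on filter, 66 diameter, 120 high, 0.2 to 0.33 kg, standing loose in the tail half of the tray. Origin as for the other.
- rack: Fixed waist-high frame of bright 25 mm tube on the floor beside the counter: corner posts and two side tubes that carry a glass shelf on clamps. Origin: nominal middle of the empty place for the tray, at the height of the glass top, which is 6 to 18 mm above the counter top (counter: height 0). x level, away from the counter (the way the tray slides), y level, across, z up.
- carton_right: Brown carton 140 x 85 x 75 high on the glass, on the rack's -y side of the empty place, its near side 115 to 135 from the place's middle line. Leave alone. Origin: centre of its underside.
- carton_left: Brown carton 120 x 85 x 55 high on the glass, on the rack's +y side of the empty place, its near side 115 to 135 from the middle line. Leave alone. Origin: centre of its underside.
- carton_counter: Brown carton 100 x 150 x 60 high lying on the counter beyond the tray. Leave alone. Origin: centre of its underside.
- piston: Aluminium piston, 80 diameter, 60 high, standing on the counter beyond the tray. Leave alone. Origin: centre of its underside.
- bay (a point): Same point as the rack's origin. The glass and the two rigid tubes across its front and back (along y) are one shelf, locked by its clamps anywhere within 35 mm fore or aft (rack x) of nominal. Where is not measured: feel for the back tube with the tray's lead end, then let the tail down behind the front tube. If not right home, the tail comes to rest on the front tube.
- front_nominal (a point): Nominal place of the front tube's top, 154 mm before the rack's origin, 10 mm above the glass; the tube is 25 mm thick, 0.01 to 0.16 m from the counter's edge. The back tube's near face is nominally 141.5 mm beyond the origin, its axis 16 and top 28.5 mm above the glass. Clear length between the tubes: 283 mm for the 280 mm tray, wherever the shelf is locked.
Things that resemble listed ones, but are neither listed nor needed, are in the scene too. What is shaped like the filter_tall but red is not meant.

How it is judged (in metres and radians):
At the end, for the whole second after the job is handed in: The tray lies flat (within 0.015 rad, underside within 4 mm of the glass top) between the shelf's front and back tubes, within 35 mm of its middle line sideways and 45 mm of the nominal middle fore and aft, both filters standing upright on its floor, all at rest (z of tray in the frame of rack between -0.004 and 0.004 m and angle between tray's own z axis and vertical below 0.015 rad and x of tray in the frame of rack between -0.045 and 0.045 m and y of tray in the frame of rack between -0.035 and 0.035 m and angle between each of filter_short, filter_tall's own z axis and vertical below 0.06 rad and z of each of filter_short, filter_tall in the frame of tray below 0.008 m and horizontal distance between each of filter_short, filter_tall and tray below 0.12 m and linear speed of tray below 0.01 m/s and linear speed of each of filter_short, filter_tall below 0.02 m/s); the robot touches nothing.
It fails at once if the tray was jammed: pushed into the shelf's back tube with more than 20 N, or caught or pressed on the front tube with more than 30 N (contact force between tray and back_tube above 20 N or contact force between tray and front_tube above 30 N).
It fails at once if the tray was dropped or pressed hard onto the shelf: more than 60 N between it and the rack (contact force between tray and rack above 60 N).
It fails at once if a filter tipped by more than 20 degrees (angle between any of filter_short, filter_tall's own z axis and vertical above 0.35 rad).
It fails at once if the tray was carried: both ends of its underside more than 25 mm above the glass at once (z of each of lead_edge, tail_edge in the frame of rack above 0.025 m).
It fails at once if a bystander was shifted by more than 15 mm (distance of any of carton_left, carton_right, carton_counter, piston from where it was at the start of the episode above 0.015 m).
It also fails if it takes over 72 s, if anything falls off the work surface, if the arm or the gripper's body presses on something with over 40 N, if the wrist force passes 120 N, or if a joint passes its speed limit or range.

ROBOT

A 7-joint arm with a two-finger parallel gripper is mounted at the origin on the work surface. World frame = base frame: x ahead of the robot, y to its left, z up, the work surface at z = 0. Lengths are in m, angles in degrees, forces in N, time in s.
With the tool pointing down it reaches from about 0.35 to 0.775 m from the base axis. Payload 3.1 kg.
Tool frame: the origin (TCP) lies on the centre line of the jaws, within the pads' length; the fingertips stand 17 mm ahead of it and the grasp point (between the pads) lies 2 mm behind it (robot.tip_reach is the distance from the TCP to the fingertips, in m); z points along the fingers, y is the direction in which the jaws open and shut (so a half turn about z gives the same grasp; the last joint's range is limited). The gripper opens to 85 mm and grips with 20 to 120 N. Pads are 22 mm wide; open, the fingers measure 114 mm over their backs; the gripper's body (76 mm by 85 mm) begins 54 mm behind the grasp point. The pads swing forward as they close: fully open they stand 13 mm farther back than shut.
Start: joints at [-66.446, 17.813, 0.802, 86.603, -0.252, 75.585, -1.558], TCP at [0.241, 0.495, 0.248] pointing down, gripper open.
Joint ranges: [-154.91, 154.91], [-16.99, 109.72], [-72.82, 74.43], [7.12, 147.25], [-82.49, 262.49], [11.32, 116.49], [-174.64, 174.64]. Speed limits (degrees/s): [159.86, 159.86, 180, 180, 180, 180, 180].

INTERFACE

Orientations are given as [roll, pitch, yaw] about the fixed x, y, z axes, in that order (R = Rz(yaw) Ry(pitch) Rx(roll)).
In Python, from station import robot, fingers, vision, workorder, recognise gives the robot as it stands. Calls block until the motion is done:
- robot.move_to(position, orientation): joint-space move of the TCP to a pose.
- robot.line_to(position, orientation=None, velocity=0.15, f_stop=None): straight line of the TCP; orientation=None keeps the orientation; velocity is the mean speed in m/s. With f_stop (N) it stops when the force on the tool has changed by that much, and returns True; else False.
- robot.move_j(angles): joint-space move.
- fingers.gripper_to(opening, force=None): opening from 0.0 (shut) to 1.0 (fully open); force is the grip in N (None keeps the last); returns when the fingers have stopped.
- robot.pause(seconds).
- robot.inverse_kinematics(position, orientation): joint angles nearest the present ones, or None.
- vision.grab_frame(name): name is "scene" or "side" or "wrist"; returns the picture (384x512x3 uint8, red, green, blue); there is no depth.
- vision.calibration(name): a dict with "mtx" (3x3 intrinsics, pixels), "k1" (the pictures are not rectified: a ray, as slopes to the right and down, at radius r is drawn at 1 + k1 r^2 times it, then the intrinsics apply), "extrinsics" (4x4, takes a point from world to camera coordinates); the wrist camera has in their place "T_tool_cam" (4x4, takes a point from camera to tool coordinates, whose origin is the TCP and whose axes are the flange's). Camera axes: x right, y up, looking along -z (the intrinsics and any distortion apply to the point x, -y, -z); pixel columns grow to the right and rows downward; lengths in m; the calibration is good to about 2 mm. A picture is of the moment at which its call begins: read the wrist's pose just before it. calibration takes no time and is no camera call.
A pose or a line that the arm cannot do raises robot.PlanningError and nothing moves.
- workorder.close_job(): hands the job in, once; it reports no verdict.
Trained networks look in the newest picture that a camera, given by its name, has taken for a name from the list of things; names that differ only in an ending like _2 or _b are one class to them, and where a whole thing is asked for, a point or a joint stands for the part that bears it (a point fixed in the world has none). Each returns a list of dicts, best first, with "p" (0 to 1); they miss things now and then, are a little off and sometimes report something else, mostly with a low value. They report only what shows in the picture. A call takes as long as a camera call. They do not tell look-alikes from the thing itself.
- recognise(label, camera): "rect" ([centre column, centre row, width, height] in pixels, round what is visible of it).
Readings, each from a call of its own:
- robot.current_time_s(): time.
- robot.current_joint_positions(): joint angles.
- robot.current_dq(): joint speeds.
- robot.current_joint_torque(): joint torques, N m.
- robot.current_tool_pos(): TCP position.
- robot.current_eef_rot(): TCP orientation.
- robot.current_contact_force(): force on the tool from outside, world axes, zero at the start.
- robot.current_torque(): the same for the moment, N m.
- robot.current_finger_gap(): opening from 0.0 (shut) to 1.0 (fully open).
Only numpy, scipy, OpenCV 4.12 (cv2) and the standard library are available. Lean on these libraries where they do the work, as an engineer would, in place of code of your own. Each camera call takes 0.05 s, during which the arm holds its last target. There are 200 camera calls.

## Working session

There is one attempt and no reset: what is moved stays moved. The work goes in short steps, each a Python script; the robot and the scene stay as the last script left them, time stands still between calls to the robot, and variables do not carry over. Pictures are saved under pics/ and viewed, about 8 in all and at most 12, crops included, and the job is handed in when it is done.

```bash
ls; mkdir -p pics
python3 - <<'E'
from station import robot, fingers, vision, recognise
import cv2, numpy as np
print(robot.current_time_s(), robot.current_tool_pos(), robot.current_eef_rot())
ims=[]
for c in ["scene","side"]:
    im=vision.grab_frame(c); ims.append(im)
    k=vision.calibration(c); print(c,np.round(k["mtx"],1).tolist(),k["k1"],np.round(k["extrinsics"],3).tolist())
    for l in ["tray","filter_short","filter_tall","rack","carton_right","carton_left","carton_counter","piston","lead_handle"]:
        try: print(l,[(np.round(d["rect"]).tolist(),round(d["p"],2)) for d in recognise(l,c)[:4]])
        except Exception as e: print(l,e)
    cv2.imwrite(f"pics/{c}0.png",cv2.resize(im[:,:,::-1],(800,600),interpolation=cv2.INTER_CUBIC))
print(np.round(vision.calibration("wrist")["T_tool_cam"],3), vision.calibration("wrist")["mtx"],robot.current_time_s())
E
```

```text
pics
0.0 [0.24029141 0.49393921 0.24719742] [-1.79862196e+02  3.81522222e-03  1.54059751e+02]
scene [[349.1, 0.0, 252.6], [0.0, 349.1, 186.5], [0.0, 0.0, 1.0]] -0.00895480201044557 [[-0.816, 0.578, -0.014, 0.441], [-0.474, -0.654, 0.589, 0.229], [0.332, 0.487, 0.808, -1.276], [0.0, 0.0, 0.0, 1.0]]
tray [([229.0, 160.0, 86.0, 79.0], 0.69), ([401.0, 234.0, 60.0, 58.0], 0.56)]
filter_short [([232.0, 164.0, 17.0, 28.0], 0.69)]
filter_tall [([258.0, 112.0, 18.0, 41.0], 0.81), ([220.0, 140.0, 24.0, 40.0], 0.75), ([215.0, 107.0, 19.0, 33.0], 0.64), ([184.0, 119.0, 22.0, 38.0], 0.62)]
rack [([351.0, 280.0, 251.0, 208.0], 0.76)]
carton_right [([306.0, 305.0, 66.0, 78.0], 0.95), ([229.0, 159.0, 86.0, 82.0], 0.45)]
carton_left [([399.0, 232.0, 60.0, 56.0], 0.64), ([227.0, 163.0, 88.0, 79.0], 0.47)]
carton_counter [([156.0, 186.0, 48.0, 55.0], 0.97)]
piston [([183.0, 229.0, 35.0, 38.0], 0.71)]
lead_handle [([229.0, 163.0, 85.0, 80.0], 0.63), ([351.0, 279.0, 252.0, 210.0], 0.47), ([156.0, 186.0, 51.0, 54.0], 0.18)]
side [[401.5, 0.0, 255.1], [0.0, 401.5, 189.3], [0.0, 0.0, 1.0]] -0.02758295833594
[... 326 characters left out ...]
0], 0.98), ([261.0, 249.0, 27.0, 40.0], 0.95), ([252.0, 317.0, 27.0, 40.0], 0.74), ([303.0, 304.0, 29.0, 39.0], 0.67)]
rack [([209.0, 147.0, 170.0, 116.0], 0.77)]
carton_right [([249.0, 113.0, 34.0, 44.0], 0.59)]
carton_left [([156.0, 134.0, 33.0, 42.0], 0.69)]
carton_counter [([208.0, 145.0, 167.0, 115.0], 0.72), ([344.0, 234.0, 50.0, 60.0], 0.68)]
piston [([320.0, 187.0, 25.0, 31.0], 0.69)]
lead_handle [([265.0, 247.0, 87.0, 104.0], 0.8)]
[[-0.     0.957  0.291  0.074]
 [ 1.     0.    -0.001  0.   ]
 [-0.001  0.291 -0.957 -0.127]
 [ 0.     0.     0.     1.   ]] [[338.72641769   0.         254.26557231]
 [  0.         338.72641769 190.44124235]
 [  0.           0.           1.        ]] 1.0
```

View pics/scene0.png

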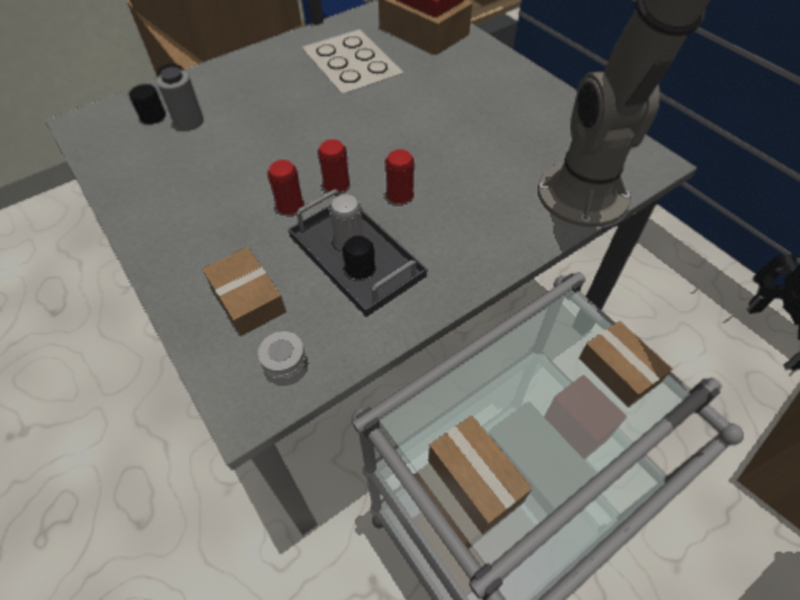

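View pics/side0.png

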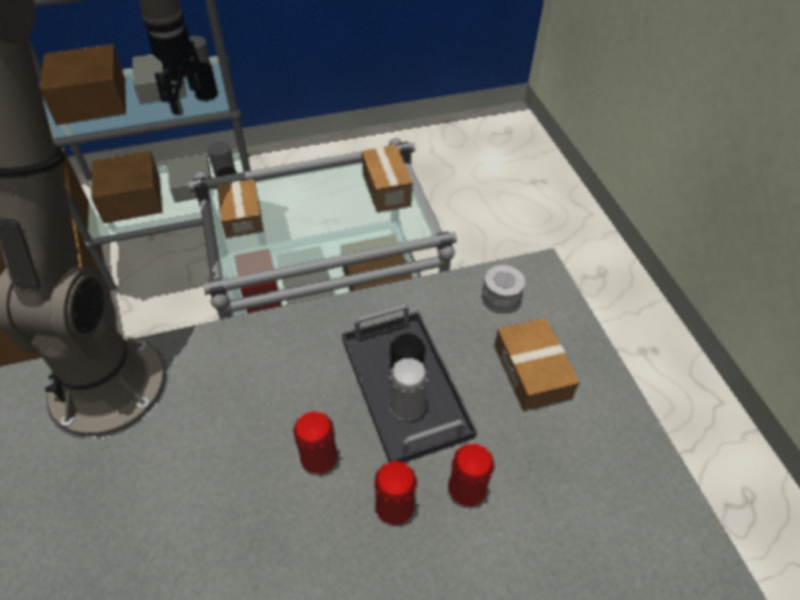

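Both views show the tray on the counter: bare filter at scene (345,220), black filter at (358,257), and three red decoys around them. A grey and black pair at scene (180,97) and (148,103) is at the far edge of the counter. The rack stands on the world +y side, with cartons at scene (625,362) and (480,475).

Things that could be mistaken for a target:
- **filter_tall:** the red ones at scene (285,187), (333,165) and (400,175), and the grey can at (180,97). I choose the bare metal one in the tray at (345,220).
- **filter_short:** the black can at (148,103). I choose the one in the tray at (358,257).

```bash
cat > h.py <<'E'
from station import robot, fingers, vision, workorder, recognise
import cv2, numpy as np
from scipy.spatial.transform import Rotation as R
def campose(c):
    k=vision.calibration(c)
    if c=="wrist":
        T=np.eye(4);T[:3,:3]=R.from_euler("xyz",robot.current_eef_rot(),degrees=True).as_matrix();T[:3,3]=robot.current_tool_pos()
        return k,T@k["T_tool_cam"]
    return k,np.linalg.inv(k["extrinsics"])
def ray(kT,px):
    k,T=kT;M=k["mtx"];d=np.array([(px[0]-M[0,2])/M[0,0],(px[1]-M[1,2])/M[1,1]])
    u=d.copy()
    for _ in range(10): u=d/(1+k["k1"]*(u@u))
    v=T[:3,:3]@np.array([u[0],-u[1],-1]);return T[:3,3],v/np.linalg.norm(v)
def plane(kT,px,z):
    o,v=ray(kT,px);return o+v*(z-o[2])/v[2]
def proj(kT,P):
    k,T=kT;p=np.linalg.inv(T)@np.append(P,1);u=np.array([p[0],-p[1]])/-p[2];u=u*(1+k["k1"]*(u@u))
    return k["mtx"][:2,:2]@u+k["mtx"][:2,2]
E
python3 - <<'E'
from h import *
S,D=campose("scene"),campose("side");s=.64
def tri(a,b):
    A=[];B=[]
    rs=[ray(S,np.array(a)*s),ray(D,np.array(b)*s)]
    M=sum(np.eye(3)-np.outer(v,v) for o,v in rs);q=sum((np.eye(3)-np.outer(v,v))@o for o,v in rs)
    return np.linalg.solve(M,q)
pr=lambda n,x:print(n,np.round(x,3))
for n,a,b in [("leadR",(368,311),(418,315)),("leadL",(425,270),(343,335)),("tailR",(290,235),(474,437)),
 ("lead hdl",(395,278),(383,318)),("tail hdl",(318,205),(434,432)),("post FR",(365,420),(447,242)),("post FL",(570,283),(213,290)),("post BR",(485,583),(402,150)),("post BL",(712,385),(199,183)),("piston",(282,352),(504,282)) ]: pr(n,tri(a,b))
for n,a in [("leadR",(368,311)),("leadL",(425,270)),("tailR",(290,235)),("cornerCounter",(233,467)),("cedge",(580,275)),("frontR",(365,420)),("frontL",(570,285))]: pr("scene "+n,plane(S,np.array(a)*s,0.02 if "front" in n else 0))
for n,a in [("leadR",(418,315)),("leadL",(343,335)),("tailR",(474,437)),("tailL",(392,462)),("counterR",(555,250)),("counterL",(120,335)),("fr1R",(450,240)),("fr1L",(215,290)),("fr2R",(440,262)),("fr2L",(220,303)),("bR",(405,150)),("bL",(200,183))]: pr("side "+n,plane(D,np.array(a)*s,0 if n[0]!="f" else .02))
k=campose("wrist");im=vision.grab_frame("wrist");cv2.imwrite("pics/w0.png",cv2.resize(im[:,:,::-1],(800,600)))
E
```

```text
leadR [ 0.599 -0.011  0.016]
leadL [ 0.446 -0.023  0.02 ]
tailR [ 0.62  -0.287  0.003]
lead hdl [ 0.524 -0.024  0.05 ]
tail hdl [ 0.543 -0.283  0.055]
post FR [0.726 0.172 0.007]
post FL [0.217 0.17  0.006]
post BR [0.721 0.487 0.023]
post BL [0.216 0.48  0.042]
piston [ 0.784 -0.005  0.052]
scene leadR [ 0.592 -0.019  0.   ]
scene leadL [ 0.437 -0.035  0.   ]
scene tailR [ 0.619 -0.291  0.   ]
scene cornerCounter [0.949 0.11  0.   ]
scene cedge [0.184 0.165 0.   ]
scene frontR [0.728 0.177 0.02 ]
scene frontL [0.234 0.178 0.02 ]
side leadR [ 0.606 -0.001  0.   ]
side leadL [ 0.448 -0.008  0.   ]
side tailR [ 0.62  -0.286  0.   ]
side tailL [ 0.468 -0.291  0.   ]
side counterR [0.954 0.09  0.   ]
side counterL [0.025 0.111 0.   ]
side fr1R [0.73  0.164 0.02 ]
side fr1L [0.22  0.159 0.02 ]
side fr2R [0.688 0.108 0.02 ]
side fr2L [0.226 0.122 0.02 ]
side bR [0.733 0.516 0.   ]
side bL [0.217 0.526 0.   ]
```

View pics/w0.png

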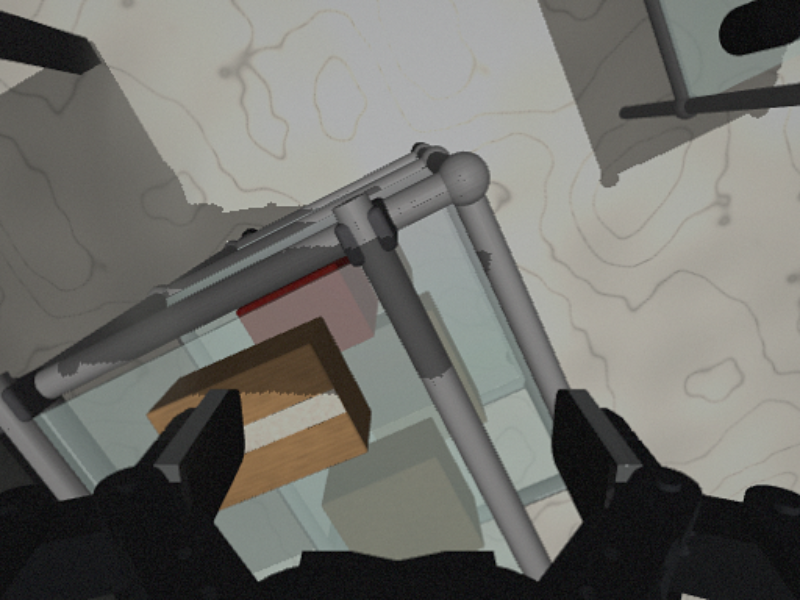

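The wrist view shows the rack's far left corner, with the shelf's back tube clamped at (365,235) and (20,400) and the left carton at (260,410). Next I take one higher wrist view over the empty place to get the tube directions, middle line and carton sides, and compute the filter positions.

Run:
```python
from h import *
S,D=campose("scene"),campose("side");s=.64
pr=lambda n,x:print(n,np.round(x,3))
for n,a,b,z in [("short",(358,245),(407,346),.084),("tall",(345,202),(408,371),.124)]:
    pr(n,[plane(S,np.array(a)*s,z),plane(D,np.array(b)*s,z)])
robot.move_to([0.42,0.30,0.36],[180,0,180])
k=campose("wrist");im=vision.grab_frame("wrist");np.save("w1.npy",im);np.save("w1T.npy",k[1])
for z in ["carton_left","carton_right"]: print(z,recognise(z,"wrist")[:2])
cv2.imwrite("pics/w1.png",cv2.resize(im[:,:,::-1],(800,600)));print(robot.current_tool_pos(),robot.current_eef_rot(),robot.current_time_s(),robot.current_contact_force())
```

```text
short [[ 0.548 -0.112  0.084]
 [ 0.544 -0.122  0.084]]
tall [[ 0.524 -0.193  0.124]
 [ 0.522 -0.197  0.124]]
carton_left [{'rect': [311.2, 47.9, 110.1, 79.9], 'p': 0.62}]
carton_right [{'rect': [301.9, 299.2, 106.1, 79.4], 'p': 0.87}]
[0.4187261  0.30145548 0.35920345] [-1.79976209e+02 -9.47358642e-02 -1.79815463e+02] 2.3083 [ 0.78941762  0.34396011 -0.03329564]
```

View pics/w1.png

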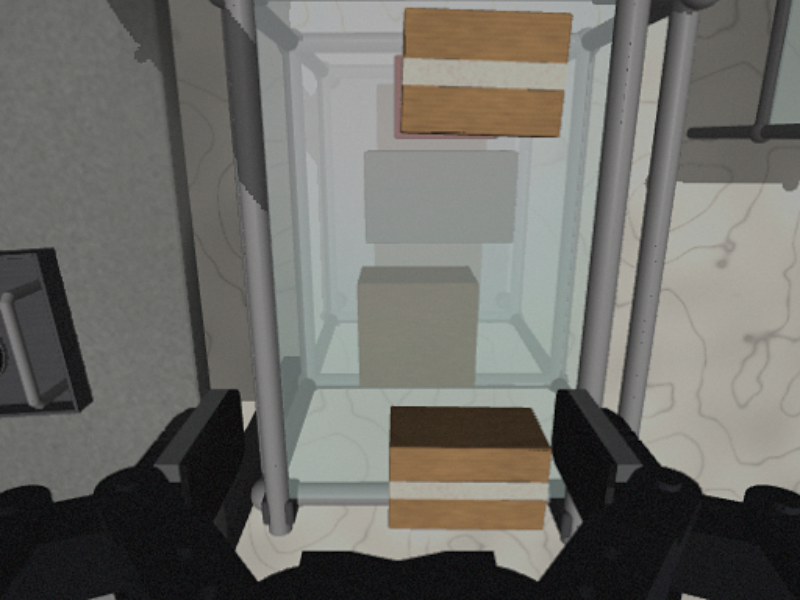

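The view shows the bay clearly: front tube (240,0)–(278,530), back tube (630,0)–(590,410), carton_left at (487,75), and carton_right's base edge at row 408. Image up is world −x. Now I get the metric edges with a line segment detector.

Run:
```python
from h import *
k=(vision.calibration("wrist"),np.load("w1T.npy"));im=np.load("w1.npy")
g=cv2.cvtColor(im,cv2.COLOR_RGB2GRAY)
L=cv2.createLineSegmentDetector().detect(g)[0][:,0]
for l in L:
    if np.hypot(l[2]-l[0],l[3]-l[1])<35 or min(l[1],l[3])>320: continue
    a,b=l[:2],l[2:]
    if a[1]>b[1]:a,b=b,a
    if abs(a[0]-b[0])>abs(a[1]-b[1])*.5: continue
    m=(a+b)/2; z=.012 if m[0]<100 else 0 if m[0]<140 else .01 if m[0]<190 else .028
    A,B=plane(k,a,z),plane(k,b,z);d=A-B if A[0]<B[0] else B-A
    print(np.round(a*1.5625),np.round(b*1.5625),"z",z,np.round(A[:2],4),np.round(B[:2],4),"slope dy/dx deg",round(float(np.degrees(np.arctan2(B[1]-A[1],B[0]-A[0]))),2))
pr=lambda n,x:print(n,np.round(x,3))
for n,p,z in [("CL near top",(403,135),.067),("CL near top2",(560,137),.067),("CR base",(390,408),.012),("CR base2",(530,408),.012),("CR top",(390,447),.087),("CR top2",(550,447),.087),
 ("hdl",(5,300),.065),("hdl2",(40,402),.065),("tray ul",(55,250),.026),("tray lr",(92,402),.026)]: pr(n,plane(k,np.array(p)*.64,z))
```

```text
[555. 390.] [550. 452.] z 0.028 [0.5756 0.4534] [0.6442 0.4544] slope dy/dx deg 0.89
[667.  18.] [617. 411.] z 0.028 [0.2542 0.514 ] [0.5986 0.5155] slope dy/dx deg 0.24
[548. 449.] [581. 520.] z 0.028 [0.6408 0.4523] [0.7253 0.494 ] slope dy/dx deg 26.33
[389. 407.] [387. 479.] z 0.028 [0.5945 0.2946] [0.6762 0.2918] slope dy/dx deg -1.98
[676. 183.] [638. 437.] z 0.028 [0.381  0.5394] [0.627  0.5404] slope dy/dx deg 0.23
[615.   1.] [576. 386.] z 0.028 [0.2421 0.4712] [0.5716 0.4725] slope dy/dx deg 0.24
[ 54. 249.] [ 92. 400.] z 0.012 [ 0.4427 -0.013 ] [ 0.5962 -0.0028] slope dy/dx deg 3.83
[255.  30.] [279. 358.] z 0.01 [0.2606 0.1854] [0.5514 0.1869] slope dy/dx deg 0.29
[647.  28.] [626. 208.] z 0.028 [0.2614 0.4988] [0.4028 0.4994] slope dy/dx deg 0.23
[257. 386.] [261. 470.] z 0.01 [0.5808 0.1634] [0.6781 0.1599] slope dy/dx deg -2.05
[167.   1.] [209. 388.] z 0 [0.2364 0.1118] [0.5879 0.1117] slope dy/dx deg -0.02
[626. 209.] [602. 404.] z 0.028 [0.4039 0.4995] [0.5905 0.5003] slope dy/dx deg 0.24
[314. 388.] [290. 459.] z 0.028 [0.5741 0.2229] [0.6529 0.195 ] slope dy/dx de
[... 1988 characters left out ...]
1.] z 0.012 [ 0.4954 -0.0607] [ 0.5868 -0.0548] slope dy/dx deg 3.7
[642.  30.] [598. 399.] z 0.028 [0.2629 0.4951] [0.586  0.4959] slope dy/dx deg 0.14
[376.  87.] [376. 146.] z 0.028 [0.3056 0.2845] [0.3513 0.284 ] slope dy/dx deg -0.54
[316. 161.] [319. 222.] z 0.028 [0.364  0.2337] [0.4151 0.2336] slope dy/dx deg -0.2
[775.  41.] [759. 122.] z 0.028 [0.2693 0.6026] [0.3313 0.6018] slope dy/dx deg -0.73
CL near top [0.343 0.306 0.067]
CL near top2 [0.344 0.426 0.067]
CR base [0.604 0.295 0.012]
CR base2 [0.604 0.435 0.012]
CR top [0.601 0.296 0.087]
CR top2 [0.601 0.434 0.087]
hdl [ 0.475 -0.027  0.065]
hdl2 [ 0.57  -0.016  0.065]
tray ul [ 0.441 -0.003  0.026]
tray lr [0.591 0.005 0.026]
```

Rack measurements in world frame:
- The tubes run +0.22° from world x, so the rack's x axis is at 90.2°.
- The front tube's axis is near y 0.175. The back tube's near face is near y 0.473.
- The middle line is near x 0.473.
- The counter edge is at y 0.105.

Tray yaw is 93.85°. Next I hover over the lead handle and take the close check.

Run:
```python
from h import *
fingers.gripper_to(0.7,40)
robot.move_to([0.523,-0.02,0.19],[180,0,-176.15])
robot.pause(.2)
k=campose("wrist");im=vision.grab_frame("wrist");np.save("w2.npy",im);np.save("w2T.npy",k[1])
cv2.imwrite("pics/w2.png",cv2.resize(im[:,:,::-1],(800,600)));print(robot.current_tool_pos(),robot.current_eef_rot(),robot.current_time_s(),robot.current_joint_positions())
```

```text
[ 0.5233451  -0.01886294  0.1903583 ] [ 1.79981050e+02  4.74662390e-02 -1.76033264e+02] 4.35 [-15.96275809  17.45555157  20.47821118  96.68504426  -6.57392965
  66.99281262 100.18690183]
```

View pics/w2.png

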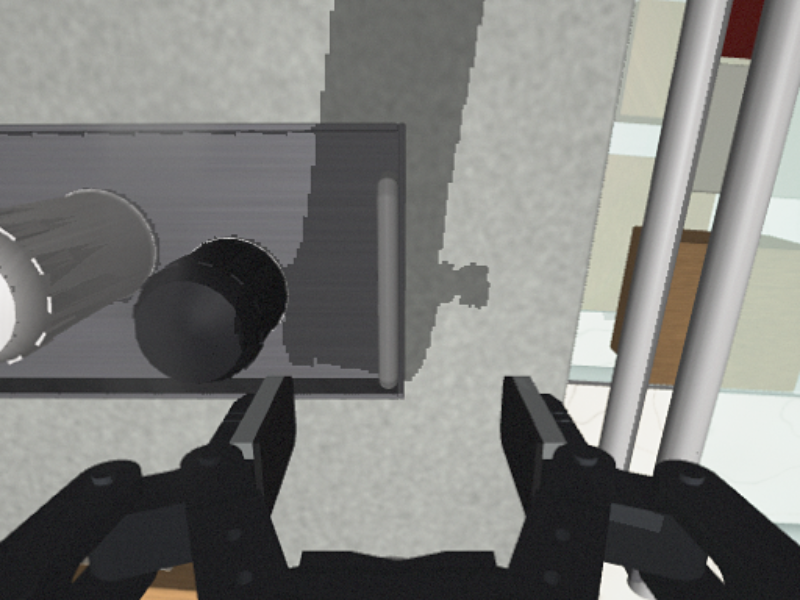

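The close view confirms the choice: dark tray, black short filter at (200,320), bare tall filter's top at (0,290), and the handle bar from (387,178) to (388,390). I grip it, raise the lead end slightly, and drag the tray up to the tube.

Run:
```python
from h import *
k=(vision.calibration("wrist"),np.load("w2T.npy"))
a,b=[plane(k,np.array(p)*.64,.067) for p in [(387,178),(388,390)]];m=(a+b)/2
print(a,b,m,"bar dir deg",np.degrees(np.arctan2(b[1]-a[1],b[0]-a[0])))
f=lambda n:print(n,np.round(robot.current_tool_pos(),4),round(float(robot.current_eef_rot()[2]),2),"F",np.round(robot.current_contact_force(),1),"M",np.round(robot.current_torque(),2),"t",round(robot.current_time_s(),2))
if abs(m[0]-.523)>.02 or abs(m[1]+.02)>.02: raise SystemExit
x,y=m[:2]
robot.line_to([x,y,.10],[180,0,-176],velocity=.15)
print(robot.line_to([x,y,.063],velocity=.08,f_stop=8)); f("at")
fingers.gripper_to(0.0,40); f("grip"); print("gap",robot.current_finger_gap())
p=robot.current_tool_pos()
robot.line_to([p[0],p[1],p[2]+.037],velocity=.04); f("lifted"); print("gap",robot.current_finger_gap())
print(robot.line_to([.473,.12,p[2]+.037],[180,0,-179.78],velocity=.06,f_stop=15)); f("before tube")
im=vision.grab_frame("side");cv2.imwrite("pics/s1.png",cv2.resize(im[60:260,130:397,::-1],(800,600)))
```

```text
[ 0.46821499 -0.02665122  0.067     ] [ 0.57641129 -0.01920711  0.067     ] [ 0.52231314 -0.02292916  0.067     ] bar dir deg 3.9358564717558813
False
at [ 0.5226 -0.023   0.0632] -176.01 F [0.5 0.6 0.1] M [-0.02  0.01  0.  ] t 5.71
grip [ 0.5227 -0.0232  0.0634] -176.0 F [-0.6 -0.6  2.8] M [-0.13  0.12 -0.02] t 6.22
gap 0.10449556210468092
lifted [ 0.5226 -0.0229  0.1003] -175.98 F [ 0.2 -0.9 -4.5] M [-0.08 -0.03 -0.05] t 7.31
gap 0.10065826779967067
False
before tube [0.4731 0.1199 0.1005] -179.8 F [-1.1 -1.4 -5.7] M [-0.08 -0.09  0.12] t 9.98
```

View pics/s1.png

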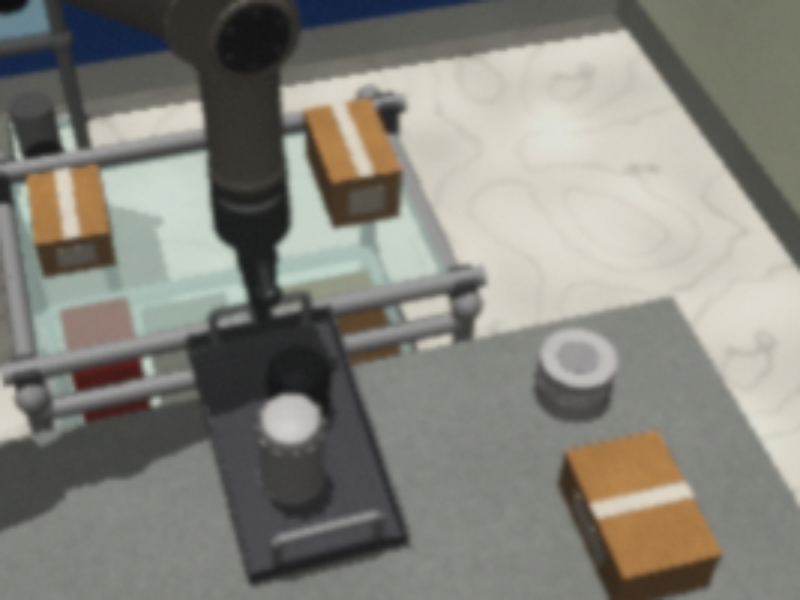

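The crop shows the tray with its lead raised at (260,310), just before the tube. Both filters stand, at (298,370) and (290,445). I continue over the tube.

Run:
```python
from h import *
f=lambda n:print(n,np.round(robot.current_tool_pos(),4),round(float(robot.current_eef_rot()[2]),2),"F",np.round(robot.current_contact_force(),1),"M",np.round(robot.current_torque(),2),"t",round(robot.current_time_s(),2))
ok=True
for y,z in [(.20,.1005),(.26,.094),(.35,.088)]:
    s=robot.line_to([.473,y,z],[180,0,-179.78],velocity=.06,f_stop=12); f((y,z,s))
    if s: ok=False;break
if ok:
    s=robot.line_to([.473,.352,.062],velocity=.02,f_stop=3.0); f(("lower",s))
im=vision.grab_frame("side");cv2.imwrite("pics/s2.png",cv2.resize(im[60:260,130:397,::-1],(800,600)))
```

```text
(0.2, 0.1005, False) [0.4731 0.2002 0.1007] -179.81 F [-0.8  0.1 -4.6] M [ 0.17  0.01 -0.01] t 11.52
(0.26, 0.094, False) [0.4738 0.2602 0.0948] -179.79 F [ 0.9 -4.5  2.9] M [-0.97 -0.17  0.02] t 12.68
(0.35, 0.088, False) [0.4729 0.3501 0.0881] -179.8 F [-0.8 -1.  -1.9] M [-0.65  0.04 -0.02] t 14.32
('lower', True) [0.4725 0.3522 0.0818] -179.72 F [ 1.1  1.6 -0.4] M [ 0.25 -0.24  0.01] t 14.87
```

View pics/s2.png

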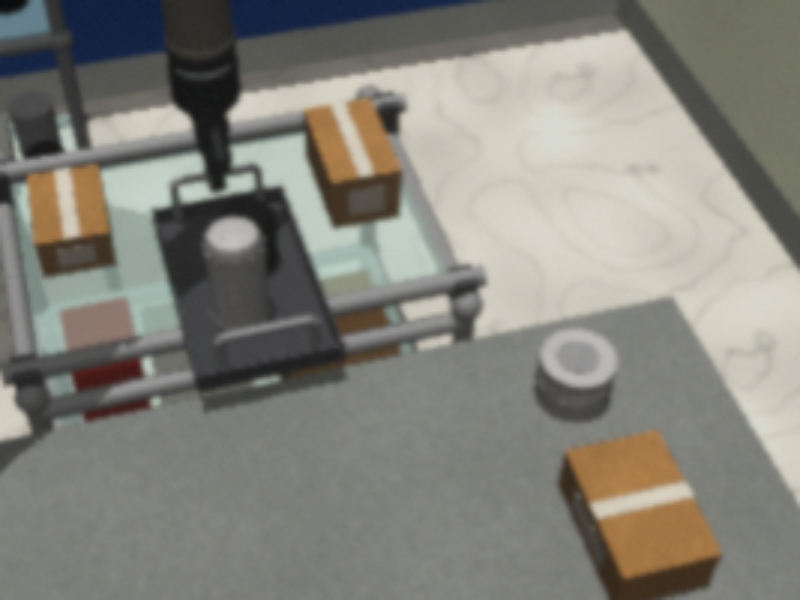

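The tray straddles the front tube with both filters standing. I confirm the glass contact, release, and move to the tail handle.

Run:
```python
from h import *
f=lambda n:print(n,np.round(robot.current_tool_pos(),4),round(float(robot.current_eef_rot()[2]),2),"F",np.round(robot.current_contact_force(),1),"M",np.round(robot.current_torque(),2),"t",round(robot.current_time_s(),2))
for i in range(3):
    s=robot.line_to([.473,.352,.072],velocity=.015,f_stop=4.0); f(("lower",s))
    if not s or robot.current_contact_force()[2]>4: break
fingers.gripper_to(0.25); f("open"); 
fingers.gripper_to(0.7)
p=robot.current_tool_pos()
robot.line_to([p[0],p[1],.22],velocity=.2)
robot.line_to([.473,.09,.24],[180,0,-179.78],velocity=.25)
robot.pause(.2)
k=campose("wrist");im=vision.grab_frame("wrist");np.save("w3.npy",im);np.save("w3T.npy",k[1]);f("hover")
cv2.imwrite("pics/w3.png",cv2.resize(im[:,:,::-1],(800,600)))
```

```text
('lower', True) [0.4723 0.3526 0.0806] -179.7 F [-0.1 -0.9  4.2] M [-0.23  0.08 -0.03] t 15.21
open [0.4715 0.3529 0.0795] -179.68 F [ 0.4 -0.  -0.3] M [-0.08 -0.02 -0.04] t 15.49
hover [0.4729 0.0911 0.2398] -179.66 F [ 0.3 -0.4  0.4] M [-0.01  0.02 -0.01] t 18.25
```

View pics/w3.png

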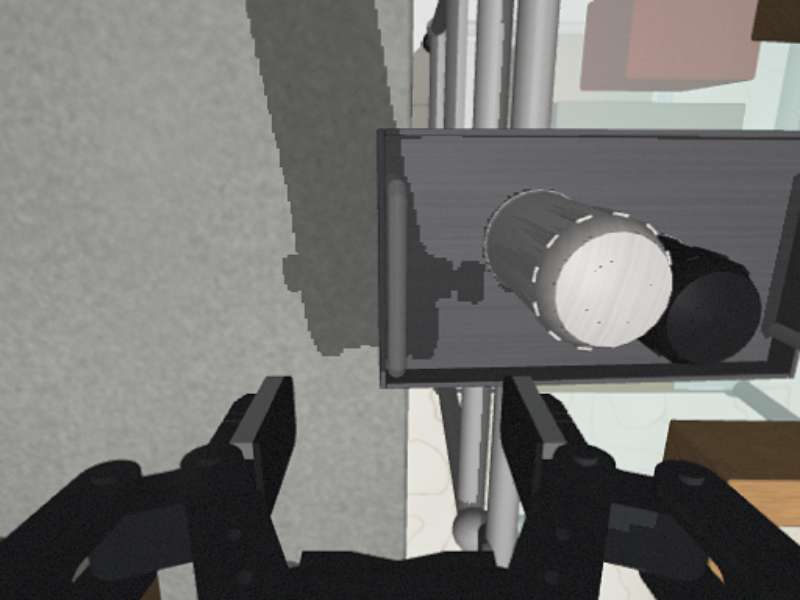

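The view shows the tail handle bar from (397,180) to (397,377), the tall filter's top at (613,288) and the short filter's at (712,315), all standing. I work out the bar's height from its known length and locate it.

Run:
```python
from h import *
k=(vision.calibration("wrist"),np.load("w3T.npy"));im=np.load("w3.npy");k2=(k[0],np.load("w2T.npy"))
for z in (.065,.08,.0965,.105):
    a,b=[plane(k,np.array(p)*.64,z) for p in [(397,180),(397,377)]]
    print(z,np.round(a,4),np.round(b,4),np.linalg.norm(b-a),np.degrees(np.arctan2(b[1]-a[1],b[0]-a[0])))
a,b=[plane(k2,np.array(p)*.64,.067) for p in [(387,178),(388,390)]];print("ref len",np.linalg.norm(a-b))
L=cv2.createLineSegmentDetector().detect(cv2.cvtColor(im,cv2.COLOR_RGB2GRAY))[0][:,0]
for l in L:
    a,b=l[:2],l[2:]
    if np.hypot(*(b-a))<45 or max(a[1],b[1])>330: continue
    A,B=plane(k,a,.05),plane(k,b,.05);print(np.round(a*1.5625),np.round(b*1.5625),np.round(A[:2],3),np.round(B[:2],3),round(float(np.degrees(np.arctan((B[1]-A[1])/(B[0]-A[0])))),2))
```

```text
0.065 [0.4218 0.0914 0.065 ] [0.5423 0.0921 0.065 ] 0.12051338145541095 0.3495390837145475
0.08 [0.4206 0.0914 0.08  ] [0.5352 0.0921 0.08  ] 0.11452429463097948 0.34953908371454223
0.0965 [0.4194 0.0914 0.0965] [0.5273 0.092  0.0965] 0.10793629912410473 0.34953908371454584
0.105 [0.4187 0.0913 0.105 ] [0.5233 0.092  0.105 ] 0.10454248325692683 0.34953908371454046
ref len 0.10845207939855103
[456. 513.] [438. 394.] [0.656 0.135] [0.561 0.119] 9.54
[673. 419.] [798. 420.] [0.579 0.279] [0.58  0.365] 89.36
[520. 502.] [497. 429.] [0.646 0.18 ] [0.588 0.16 ] 18.65
[471. 124.] [476.   1.] [0.391 0.133] [0.328 0.133] 0.17
[513.   1.] [506. 128.] [0.328 0.153] [0.393 0.153] 0.3
[792. 376.] [532. 382.] [0.548 0.353] [0.553 0.181] -88.31
[510. 124.] [517.   1.] [0.391 0.155] [0.328 0.155] 0.04
[487. 507.] [494. 393.] [0.651 0.157] [0.561 0.156] 0.27
[490. 394.] [483. 507.] [0.561 0.154] [0.651 0.154] 0.15
[450. 129.] [798. 130.] [0.394 0.122] [0.393 0.322] -89.72
[413.   1.] [412. 124.] [0.329 0.099] [0.392 0.1  ] 0.3
[442. 128.] [445.  32.] [0.394 0.117] [0.344 0.117] 0.07
[378. 386.] [375.
[... 777 characters left out ...]
0.325] 0.15
[798. 140.] [659. 139.] [0.398 0.323] [0.398 0.242] -89.9
[387. 173.] [388. 366.] [0.419 0.086] [0.542 0.086] 0.19
[556. 100.] [743. 102.] [0.378 0.181] [0.378 0.287] -89.95
[407. 124.] [408.   1.] [0.392 0.097] [0.329 0.097] 0.54
[653. 138.] [462. 137.] [0.398 0.239] [0.398 0.128] -89.73
[774. 124.] [788.  46.] [0.39  0.307] [0.348 0.307] 0.37
[486.   1.] [481. 124.] [0.328 0.139] [0.391 0.139] 0.17
[402. 466.] [403. 392.] [0.617 0.096] [0.56  0.096] 0.31
[528.   0.] [520. 125.] [0.328 0.161] [0.391 0.161] -0.07
[403. 364.] [405. 183.] [0.54  0.096] [0.424 0.096] 0.13
[544. 124.] [552.  22.] [0.391 0.175] [0.338 0.175] 0.05
[775. 319.] [797. 218.] [0.508 0.333] [0.443 0.333] 0.3
```

The bar's height comes out near 0.095 m, so the tray does pivot on the tube. It is centred at (0.473, 0.092) and aligned with the tube within about 0.1°. I grip the tail bar and push slowly until the lead end feels the back tube.

Run:
```python
from h import *
f=lambda n:print(n,np.round(robot.current_tool_pos(),4),round(float(robot.current_eef_rot()[2]),2),"F",np.round(robot.current_contact_force(),1),"M",np.round(robot.current_torque(),2),"t",round(robot.current_time_s(),2))
k=(vision.calibration("wrist"),np.load("w3T.npy"));print("tall top",plane(k,np.array((613,288))*.64,.153))
fingers.gripper_to(0.55)
O=[180,0,-179.78]
robot.line_to([.473,.0915,.15],O,velocity=.15)
s=robot.line_to([.473,.0915,.0945],velocity=.06,f_stop=5); f(("down",s))
if s: raise SystemExit
fingers.gripper_to(0.0,40); f("grip"); print("gap",robot.current_finger_gap())
s=robot.line_to([.473,.165,.0955],O,velocity=.05,f_stop=8); f(("push",s))
if not s:
    s=robot.line_to([.473,.225,.0955],O,velocity=.012,f_stop=4); f(("feel",s))
im=vision.grab_frame("side");cv2.imwrite("pics/s3.png",cv2.resize(im[60:260,130:397,::-1],(800,600)))
```

```text
tall top [0.45892095 0.18253655 0.153     ]
('down', False) [0.4734 0.0916 0.0948] -179.78 F [ 0.6 -0.1 -0.4] M [ 0.02 -0.   -0.03] t 20.36
grip [0.4732 0.0914 0.0948] -179.78 F [-0.5 -0.2  1.6] M [-0.07  0.06  0.03] t 20.79
gap 0.09844441564339551
('push', False) [0.4729 0.1651 0.0955] -179.8 F [ 0.2 -0.8 -4. ] M [-0.24  0.06  0.02] t 22.41
('feel', True) [0.4717 0.2022 0.0942] -179.78 F [ 0.4  0.1 -5.1] M [ 0.14 -0.13 -0.04] t 25.38
```

View pics/s3.png

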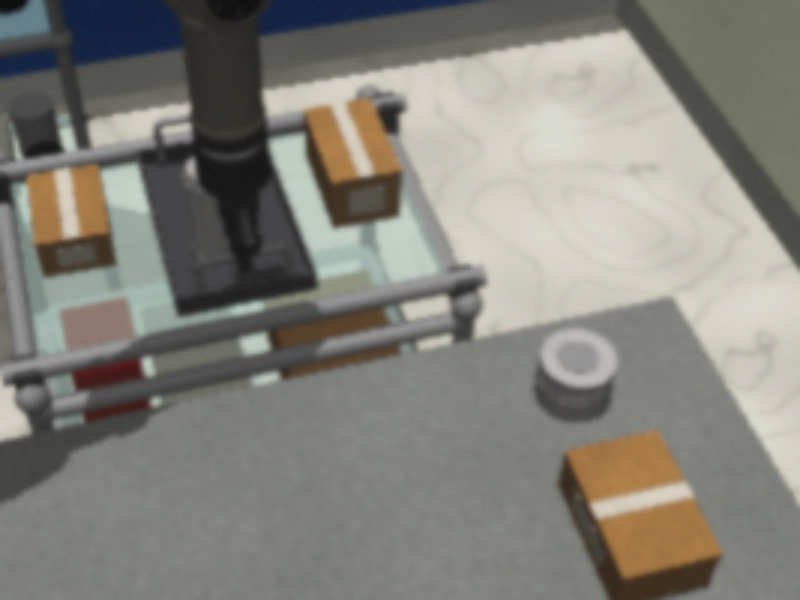

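The tray is past the front tube, filters still standing, and it stopped at y=0.2022, about where I expected the back tube. The force after stopping reads near zero, so I confirm with two more light touches before lowering.

Run:
```python
from h import *
f=lambda n:print(n,np.round(robot.current_tool_pos(),4),round(float(robot.current_eef_rot()[2]),2),"F",np.round(robot.current_contact_force(),1),"M",np.round(robot.current_torque(),2),"t",round(robot.current_time_s(),2))
O=[180,0,-179.78]
robot.pause(.2);f("rest")
for i in range(2):
    y0=robot.current_tool_pos()[1]
    s=robot.line_to([.473,y0+.008,.0950],O,velocity=.008,f_stop=4); f(("feel",s));robot.pause(.15);f("rest")
    if i==0: robot.line_to([.473,robot.current_tool_pos()[1]-.004,.0950],O,velocity=.02); f("back")
```

```text
rest [0.4706 0.2014 0.0931] -179.8 F [ 0.3  1.6 -3.6] M [ 0.42 -0.2  -0.1 ] t 25.63
('feel', True) [0.4705 0.201  0.0926] -179.87 F [ 0.8  0.6 -2.7] M [ 0.17 -0.18 -0.06] t 26.18
rest [0.4694 0.2007 0.0916] -179.87 F [ 0.5  0.  -2.8] M [ 0.15 -0.18 -0.14] t 26.32
back [0.4728 0.1961 0.0949] -179.79 F [-0.1 -0.2 -4.5] M [0.05 0.   0.05] t 26.79
('feel', True) [0.4717 0.2021 0.0937] -179.78 F [ 0.5  0.2 -3.7] M [ 0.22 -0.04 -0.01] t 27.56
rest [0.4706 0.2015 0.0926] -179.8 F [ 0.   1.3 -4.3] M [ 0.44 -0.12 -0.05] t 27.71
```

The contact repeats at y≈0.202, so that is the back tube. I back off 1.5 mm and let the tail down along a line. The line also moves the bar back 3 mm, because it lies 65 mm above the underside and shifts as the tray levels out.

Run:
```python
from h import *
f=lambda n:print(n,np.round(robot.current_tool_pos(),4),round(float(robot.current_eef_rot()[2]),2),"F",np.round(robot.current_contact_force(),1),"M",np.round(robot.current_torque(),2),"t",round(robot.current_time_s(),2))
O=[180,0,-179.78]
robot.line_to([.473,.2005,.0950],O,velocity=.02); f("start")
for z,y in [(.0915,.1998),(.088,.1991),(.0845,.1984),(.0795,.1974)]:
    s=robot.line_to([.473,y,z],O,velocity=.012,f_stop=4); f((z,s))
    if s: break
```

```text
start [0.4728 0.2006 0.0949] -179.77 F [-0.5  1.5 -4.8] M [0.3  0.   0.01] t 28.01
(0.0915, False) [0.4728 0.1996 0.0913] -179.79 F [-0.3  0.6 -4.6] M [0.2  0.04 0.02] t 28.46
(0.088, False) [0.473  0.1987 0.0879] -179.8 F [-0.6  0.2 -3.1] M [-0.06 -0.    0.07] t 28.91
(0.0845, False) [0.4731 0.1978 0.0844] -179.8 F [ 0.  -3.  -4.3] M [-0.35  0.04  0.01] t 29.36
(0.0795, True) [0.4731 0.1973 0.0802] -179.79 F [-0.3 -0.1  4.9] M [ 0.23 -0.05  0.08] t 29.76
```

The tail went down past the tube and touched at z=0.0802, where I predicted 0.0803 for flat. I release, retreat and check.

Run:
```python
from h import *
f=lambda n:print(n,np.round(robot.current_tool_pos(),4),"F",np.round(robot.current_contact_force(),1),"t",round(robot.current_time_s(),2))
fingers.gripper_to(0.3); fingers.gripper_to(0.5); f("open")
p=robot.current_tool_pos()
robot.line_to([p[0],p[1],.24],velocity=.15)
robot.line_to([.45,.19,.36],[180,0,-179.78],velocity=.2)
robot.pause(.2)
k=campose("wrist");im=vision.grab_frame("wrist");np.save("w4.npy",im);np.save("w4T.npy",k[1]);f("up")
cv2.imwrite("pics/w4.png",cv2.resize(im[:,:,::-1],(800,600)))
for z in ["filter_short","filter_tall"]: print(z,recognise(z,"wrist")[:2])
```

```text
open [0.4713 0.1953 0.0784] F [-0.1 -0.2 -0.1] t 30.38
up [0.4496 0.1898 0.3587] F [-1.   0.3 -0.8] t 32.61
filter_short []
filter_tall [{'rect': [338.0, 165.6, 71.0, 67.8], 'p': 0.78}]
```

View pics/w4.png

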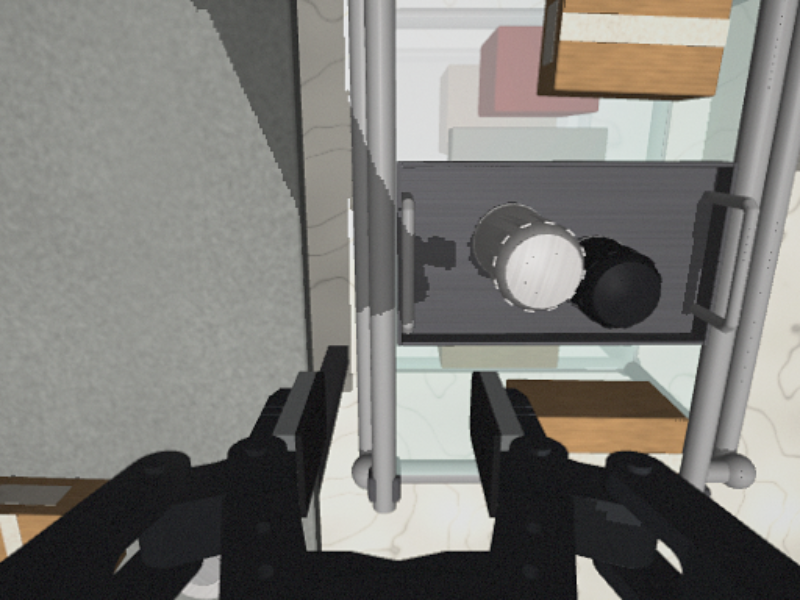

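The tray lies squarely in the bay. Its tail edge (column 397) is just inside the front tube, its lead end is at the back tube, both filters stand at (540,268) and (620,285), and the cartons are clear. The tail and lead contact heights both put the underside at about 0.017 m, so it is flat. I hand in.

```bash
python3 -c "
from station import workorder; print(workorder.close_job())"
```

```text
the job is handed in; nothing more can be done
None
```

I handed the job in at about 33 s; no verdict was reported. My last checks show the tray lying flat on the glass between the two tubes.

**What I did:** I gripped the lead handle, raised that end about 37 mm, and dragged the tray over the front tube with its tail on the counter. I let the lead end down on the glass and took hold of the tail handle instead. Then I pushed slowly until the lead end touched the back tube, backed off 1.5 mm, and lowered the tail behind the front tube.

**Last checks:**
- **Flat and home:** the lead and tail contact heights both put the underside at about 17 mm above the counter. A tail caught on the front tube would have stopped about 10 mm higher. The final picture shows the tail edge just inside the front tube.
- **Filters and cartons:** both filters stand, and the two rack cartons look clear and unmoved. I did not check the counter carton or the piston again at the end, but nothing went near them.
- **Forces:** every reading I took stayed below about 6 N, against limits of 20 to 60 N. I only read them at the end of each move, so brief peaks could have been higher.

**Failed or disagreeing:**
- **Short filter:** the network did not find it in the final picture, though I could see it standing behind the tall one.
- **Back-tube contact:** the force faded to near zero after the first stop there. Of two more touches, one stopped again at y ≈ 0.202; the other started too close to the tube to tell anything.

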